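# Clear the shelf riser and hold back the bolt behind its bracket

### The arm

A 7-joint arm with a two-finger parallel gripper is mounted at the origin on the work surface. World frame = base frame: x ahead of the robot, y to its left, z up, the work surface at z = 0. Lengths are in m, angles in rad, forces in N, time in s.
With the tool pointing down it reaches from about 0.35 to 0.9 m from the base axis. Payload 8.1 kg.
Tool frame: the origin (TCP) lies between the finger pads; the fingertips stand ahead of it and the grasp point (between the pads) is the TCP (arm.nose_length is the z of the fingertips in the tool frame, in m); z points along the fingers, y is the line along which they close (so a half turn about z gives the same grasp; the last joint's range is limited). The gripper opens to 92 mm and grips with 3 to 60 N. Pads are 19 mm wide; open, the fingers measure 130 mm over their backs; the gripper's body (75 mm by 190 mm) begins 47 mm behind the grasp point.
Start: joints at [-1.401, 0.434, 0.025, 1.573, -0.012, 1.134, -0.075], TCP at [0.168, 0.602, 0.246] pointing down, gripper open.
Joint ranges: [-2.62, 2.62], [-0.44, 2.09], [-1.27, 1.32], [0.08, 2.57], [-1.32, 4.46], [0.12, 2], [-2.74, 2.74]. Speed limits (rad/s): [2.22, 2.22, 3.01, 3.01, 3.14, 3.14, 3.14].

### API

Orientations are given as a rotation vector (axis times angle).
In Python, from cell import sensors, optics, arm gives the robot as it stands.
- The arm moves only by the tool arm_command, never from a script. Its argument "deltas" is one flat list of numbers, 7 for each row, row after row: the turn, a rotation vector about the world's x, y, z as a fraction of full scale, then the shift along the world's x, y, z as a fraction of full scale, then the finger opening in mm, from 0 to 91.8. In form: [wx, wy, wz, dx, dy, dz, fingers, wx, wy, wz, dx, dy, dz, fingers, ...]. A call has 1 to 20 rows; each row is the pose to reach, as a shift and turn from the pose commanded when the call began; what a row does not reach only later rows make up. Full scale, the value 1, is 1 m for a shift and 90 degrees for a turn. A row lasts 1/10 s, in which the tool goes at most 50 mm and 8.59 degrees, less where a joint would pass 70% of its speed; a pose out of reach is approached as far as the arm can. A call with a number of a shift or a turn outside -1 to 1 is refused whole. A call with a gripper value outside its range is refused whole. The fingers move at their own pace and stop on an object; "force" is the grip in N (left out, the last holds). Time passes only in rows, so rows that repeat a pose let the fingers close. It gives the time, the measured TCP pose, the force, the opening and the grip force at its end, in the units of the state.
- sensors.observe(): the state, without advancing time (a new reading comes with each control period).
- optics.get_image(name): name is "scene" or "side" or "wrist"; returns the picture (384x512x3 uint8, blue, green, red); there is no depth.
- optics.calibration(name): a dict with "camera_matrix" (3x3 intrinsics, pixels), "D" ([k1, k2, p1, p2, k3] as OpenCV has them; the pictures are not rectified), "rvec" (rotation vector, rad) and "tvec" (3), from world to camera coordinates, as OpenCV has them. Camera axes: x right, y down, z forward; pixel columns grow to the right and rows downward; lengths in m; the calibration is good to about 2 mm. A picture is of the moment at which its call begins: read the wrist's pose just before it. calibration takes no time and is no camera call; for the wrist camera it gives the pose at the moment of the call.
- arm.sign_off(): hands the job in; it is judged then, once.
The state is a dict: "clock": time; "joints": joint angles; "dq": joint speeds; "joint_efforts": joint torques, N m; "position": TCP position; "ee_rot": TCP orientation; "force": force on the tool from outside, world axes, zero at the start; "ft_torque": the same for the moment, N m; "width": opening from 0.0 (shut) to 1.0 (fully open); "gripper_force": force on a finger pad.
Only numpy, scipy, OpenCV 4.12 (cv2) and the standard library are available. Lean on these libraries where they do the work, as an engineer would, in place of code of your own. Each camera call takes 0.05 s, during which the arm holds its last target. There are 200 camera calls.

### The job

This display riser has a loose end bracket: the cordless ratchet under its shelf is already running on the nut, but only spins the whole bolt round. Take the two stone candle jars off the riser and set them down upright in the divided crate, one to an empty cell; then reach down into the narrow gap behind the end bracket, grip the hidden bolt head and hold it from turning until the ratchet has run the nut up tight, which takes up to six seconds. Finish while still holding the head firmly: do not let go, and do not disturb the other wares.

Things in the scene. Friction and masses are not known exactly. Their poses are not given: they have to be found in the camera images.
- riser: Low fixed display riser: plywood board (268 x 170 mm, top 130 mm above the table) between two black steel end brackets. Origin at table height in the gap-side face of the loose bracket, straight below the bolt; z up, y along the riser towards its far end (y 0 to 280 mm), x along its depth (-85 to 85 mm). The bolt lies level along y at x 0, z 92 mm. A like bolt at the far end is already tight.
- next_bay: Neighbouring fixed riser of the same height and depth (130 mm high, 170 mm deep, 150 mm long). Origin at table height in the middle of its gap-side face; it extends towards its -y, parallel to the first riser. Between it and the loose bracket lies the gap, 54 to 64 mm wide, open at the top and at both ends.
- bracket_top (a point): Middle of the top edge of the loose end bracket, on its gap-side face, 38 mm straight above the bolt's axis. The bracket is an upright steel plate 170 mm wide (along the riser's x), 130 mm high, 6 mm thick (along y), its top flush with the board.
- ratchet_head (a point): Centre of the head of the black and grey cordless ratchet, under the board, 61 mm from the bracket's gap-side face, at the bolt's height; its socket is on the nut. Its handle slopes down from there along the riser's +x for 270 mm to its battery (60 mm high), which stands on the table. Fixed; nothing to do with it.
- bolt_center (a point): Centre of the hidden hexagonal steel bolt head: 19 mm across flats, 22 across corners, 8 thick; in the riser's frame at x 0, y -20, z 92 mm, axis along y. The ratchet turns it slowly, about 1 rad/s, in place, until it is held; two fingers closing on it from above along the riser's x stop it.
- bolt_head: The same bolt head as a body; origin at its centre, y along its axis, z across one pair of flats; its orientation turns with the bolt. Behind it, towards the bracket, is a spacer tube 14 mm long, 15 mm in diameter, and a thin washer 24 mm wide.
- nut_run (a joint): How far the nut has been run up the bolt's thread, rad: 0 to 1 at the start, 3.6 when tight (a stop). It stays constant while the bolt spins along with the nut and grows at about 0.6 rad/s while the head is held. The ratchet's twist on the held head is about 0.05 N m, up to 0.16 N m once the nut is tight.
- jar_1: Stone candle jar, upright round cylinder 62 mm in diameter, 90 mm high, solid, pale marble with darker bands, 0.3 to 0.5 kg, standing on the riser's board towards the loose bracket. Origin at the centre of its underside, z up.
- jar_2: A second jar just like it (62 x 90 mm), standing on the riser's board towards the far end. Origin at the centre of its underside, z up.
- crate: Divided plywood crate, 206 x 206 mm, 55 mm high, fixed: walls, dividers and floor 6 mm thick, four square cells of 94 mm, their centres at x, y = +-50 mm from the origin. Origin at the centre of its underside, on the table; x and y along its sides, z up. The cell at +x, +y is taken by the stone bottle; the other three are empty.
- stone_bottle: Bystander: grey stone bottle, 64 mm wide, 93 mm high, standing in one cell of the crate. Origin at the centre of its underside.
- tealight_bowl: Bystander: small stone bowl, 54 mm wide, 32 mm high, on the board of the neighbouring riser. Origin at the centre of its underside.
- label_roll: Bystander: roll of blank paper labels, 68 mm in diameter, 45 mm high, standing on end on the table. Origin at the centre of its underside.
- pillar_candle: Bystander: short pillar candle, 70 mm in diameter, 60 mm high, on the table. Origin at the centre of its underside.

How it is judged:
On the way, in this order (a step that is already met when the one before it is completed fails the run):
1. both jars stand upright in cells of the crate, let go (x of jar_1 in the frame of crate between -0.09 and 0.09 m and y of jar_1 in the frame of crate between -0.09 and 0.09 m and z of each of jar_1, jar_2 in the frame of crate below 0.012 m and angle between each of jar_1, jar_2's own z axis and vertical below 0.1 rad and linear speed of each of jar_1, jar_2 below 0.05 m/s and contact force between the fingers and jar_1 below 0.1 N and x of jar_2 in the frame of crate between -0.09 and 0.09 m and y of jar_2 in the frame of crate between -0.09 and 0.09 m and contact force between the fingers and jar_2 below 0.1 N), for 0.2 s.
2. the bolt head is gripped and has stopped turning (contact force between the fingers and bolt_head above 8 N and distance between the grasp point and bolt_center below 0.025 m and angular speed of bolt_head below 0.08 rad/s), for 0.3 s.
3. the nut has been run up tight against the held head (all of step 2 and value of joint nut_run above 3.45 rad), for 0.2 s.
At the end, for the whole second after the job is handed in: Both jars stand on the crate's floor (within 6 mm), upright within 0.1 rad, one to a cell, at rest, let go; the nut is tight (nut_run over 3.45 rad); the bolt head is still gripped (over 8 N, grasp point within 25 mm of its centre) and not turning (under 0.08 rad/s) (all of step 1 and all of step 3); the arm keeps its last pose, push and grip.
It fails at once if a jar is tipped over (angle between any of jar_1, jar_2's own z axis and vertical above 0.6 rad).
It fails at once if a jar is let fall instead of set down ((linear speed of jar_1 above 0.6 m/s and contact force between the fingers and jar_1 below 0.05 N) or (linear speed of jar_2 above 0.6 m/s and contact force between the fingers and jar_2 below 0.05 N)).
It fails at once if another ware (stone bottle, tealight bowl, label roll, pillar candle) is shifted by more than 20 mm (distance of any of stone_bottle, tealight_bowl, label_roll, pillar_candle from where it was at the start of the episode above 0.02 m).
It also fails if it takes over 72 s, if anything falls off the work surface, if the arm or the gripper's body presses on something with over 40 N, if the wrist force passes 120 N, or if a joint passes its speed limit or range.

## Working session

There is one attempt and no reset: what is moved stays moved. The work goes in short steps, Python scripts to look and compute and a tool call to move; the robot and the scene stay as the last step left them, time stands still between calls to the robot, and variables do not carry over. Pictures are saved under pics/ and viewed, at most 10 in all, crops included, and the job is handed in when it is done.

Besides the shell and the picture viewer there is one more tool, called after "Request:" as name(argument=value, ...), one argument or row to a line, values as JSON. arm_command: Moves the arm, as the interface text tells. Its arguments: {"type":"object","properties":{"deltas":{"type":"array","items":{"type":"number"}},"force":{"type":"number"}},"required":["deltas"]}

```bash
mkdir -p pics; ls; python3 - <<'E'
from cell import sensors, optics, arm
import cv2
s=sensors.observe(); print({k:s[k] for k in("clock","position","ee_rot","width")}, arm.nose_length)
for n in("scene","side"):
    cv2.imwrite(f"pics/{n}0.png",optics.get_image(n))
    c=optics.calibration(n); print(n,c)
E
```

```text
pics
{'clock': 0.0, 'position': array([0.16829423, 0.60143688, 0.24496653]), 'ee_rot': array([-4.27334908e-01, -3.11227378e+00,  2.40331299e-03]), 'width': 0.9983114679941651} 0.019
scene {'camera_matrix': array([[473.44413147,   0.        , 254.95203352],
       [  0.        , 473.44413147, 196.17919099],
       [  0.        ,   0.        ,   1.        ]]), 'D': array([-0.12762718,  0.        ,  0.        ,  0.        ,  0.        ]), 'rvec': array([ 1.08765591,  2.20415708, -1.20372514]), 'tvec': array([ 0.34171748, -0.15165977,  1.52820226])}
side {'camera_matrix': array([[488.76903493,   0.        , 253.9933367 ],
       [  0.        , 488.76903493, 192.37232062],
       [  0.        ,   0.        ,   1.        ]]), 'D': array([-0.19494207,  0.        ,  0.        ,  0.        ,  0.        ]), 'rvec': array([ 2.12428525, -0.84022115,  0.38829953]), 'tvec': array([-0.40211668,  0.29355777,  0.8851951 ])}
```

View pics/scene0.png

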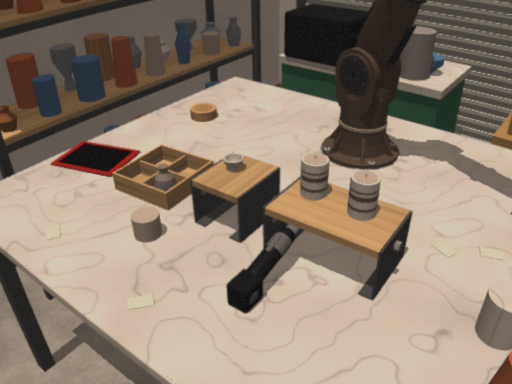

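View pics/side0.png

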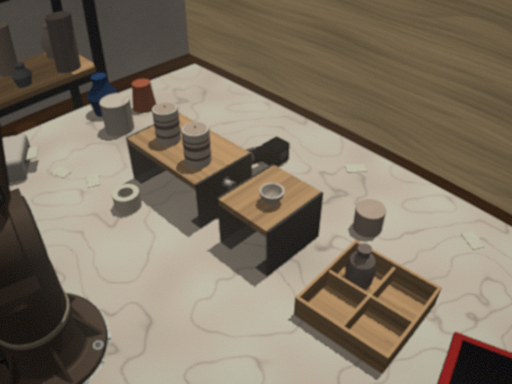

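Scene view: the riser board spans about (265..410, 180..250), with jars at (315,175) and (364,195). The next bay is at (237,180), with the bowl at (233,161). The crate is at (164,175), with the bottle at (164,178), and the pillar candle is at (146,224). In the side view the board runs (128..250, 115..185), with jars at (165,120) and (196,145). The bay is at (270,195), the crate at (367,300), the label roll at (127,198) and the candle at (369,217).

```bash
cat > h.py <<'E'
import cv2, numpy as np
from cell import sensors, optics, arm
def rays(n,px,cal=None):
    c=cal or optics.calibration(n); R=cv2.Rodrigues(np.array(c["rvec"]))[0]
    u=cv2.undistortPoints(np.float64(px).reshape(-1,1,2),c["camera_matrix"],c["D"])[:,0]
    d=np.c_[u,np.ones(len(u))]@R
    return -R.T@c["tvec"],d
def onplane(n,px,z,cal=None):
    o,d=rays(n,px,cal); return (o+d*((z-o[2])/d[:,2])[:,None])[:,:2]
def proj(n,P,cal=None):
    c=cal or optics.calibration(n)
    return cv2.projectPoints(np.float64(P).reshape(-1,1,3),c["rvec"],c["tvec"],c["camera_matrix"],c["D"])[0][:,0]
E
python3 - <<'E'
from h import *
seeds={"scene":{"riser":(335,215),"bay":(250,178)},"side":{"riser":(170,155),"bay":(290,190)}}
for n in seeds:
    im=cv2.imread(f"pics/{n}0.png"); hsv=cv2.cvtColor(im,cv2.COLOR_BGR2HSV)
    m=cv2.inRange(hsv,(8,90,90),(25,255,255))
    m=cv2.morphologyEx(m,cv2.MORPH_CLOSE,np.ones((3,3)))
    k,l=cv2.connectedComponents(m,connectivity=4)
    vis=im.copy()
    for w,(u,v) in seeds[n].items():
        print(n,w,hsv[v,u],l[v,u])
        mm=np.uint8(l==l[v,u]); c=max(cv2.findContours(mm,0,2)[0],key=cv2.contourArea)
        cv2.drawContours(vis,[c],-1,(0,0,255),1)
        P=onplane(n,c.reshape(-1,2),.13); r=cv2.minAreaRect(np.float32(P)); print(len(c),r,cv2.boxPoints(r).round(3).tolist())
    cv2.imwrite(f"pics/{n}m.png",vis)
a=cv2.imread("pics/scenem.png")[130:300,100:420];b=cv2.imread("pics/sidem.png")[80:370,100:450]
a=cv2.resize(a,(600,319));b=cv2.resize(b,(600,497))
cv2.imwrite("pics/m1.png",a);cv2.imwrite("pics/m2.png",b)
E
```

```text
scene riser [ 15 128 201] 27
195 ((0.5196666717529297, 0.1962454915046692), (0.18732509016990662, 0.27374300360679626), 2.2246110439300537) [[0.42100000381469727, 0.32899999618530273], [0.4309999942779541, 0.0560000017285347], [0.6190000176429749, 0.06300000101327896], [0.6079999804496765, 0.3370000123977661]]
scene bay [ 15 127 190] 17
246 ((0.5921499729156494, -0.17787432670593262), (0.2913552224636078, 0.3465213477611542), 4.860587120056152) [[0.4320000112056732, -0.017999999225139618], [0.4620000123977661, -0.3630000054836273], [0.7519999742507935, -0.33799999952316284], [0.7229999899864197, 0.007000000216066837]]
side riser [ 16 110 165] 18
195 ((0.5043240785598755, 0.1930953860282898), (0.1714179962873459, 0.26940038800239563), 2.472503185272217) [[0.4129999876022339, 0.3240000009536743], [0.42500001192092896, 0.054999999701976776], [0.5960000157356262, 0.06199999898672104], [0.5839999914169312, 0.3310000002384186]]
side bay [ 16 107 174] 19
145 ((0.5187243819236755, -0.08362589031457901), (0.1744690090417862, 0.14006127417087555), 2.051445245742798) [[0.42899999022483826, -0.017000000923871994], [0.4339999854564667, -0.15700000524520874], [0.6079999804496765, -0.15000000596046448], [0.6029999852180481, -0.010999999940395355]]
```

View pics/m1.png

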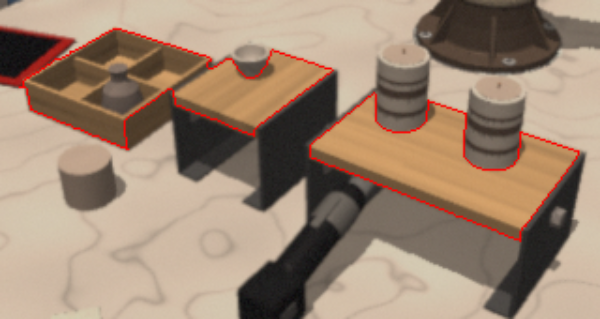

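View pics/m2.png

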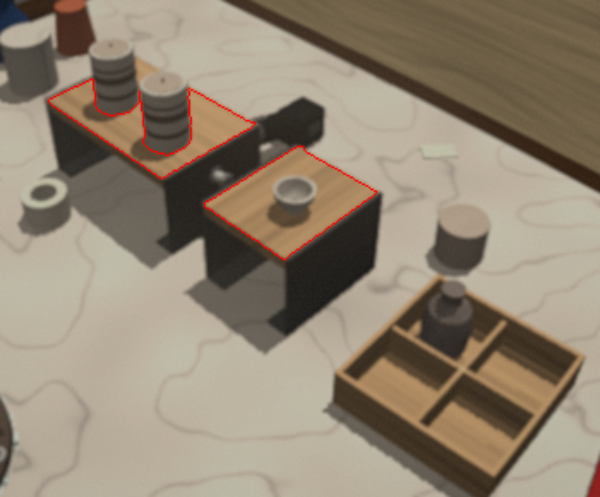

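```bash
python3 - <<'E'
from h import *
print("jars side",onplane("side",[(195.7,129.6),(164.8,107.5)],.22).round(4).tolist())
print("jars scene",onplane("scene",[(314.4,158.3),(365,178)],.22).round(4).tolist())
c=onplane("side",[(295.4,298.8),(355,244.5),(440.2,287.1),(387.6,355.4)],.055);print("crate",c.round(3).tolist(),c.mean(0),np.linalg.norm(c-np.roll(c,-1,0),axis=1))
c2=onplane("scene",np.array([(25,85),(116,29),(211,62),(127,120)])/1.875+[100,130],.055);print("crate scene",c2.round(3).tolist(),c2.mean(0))
print("bottle",onplane("side",[(100+452/1.714,80+290/1.714)],.098),onplane("scene",[(100+118/1.875,130+70/1.875)],.098))
print("roll",onplane("side",[(127,190)],.045),"candle",onplane("side",[(369,209)],.06),"bowl",onplane("side",[(271.5,191)],.16))
E
```

```text
jars side [[0.4811, 0.1111], [0.489, 0.242]]
jars scene [[0.4875, 0.117], [0.497, 0.2441]]
crate [[0.404, -0.271], [0.598, -0.26], [0.627, -0.453], [0.427, -0.469]] [ 0.51396593 -0.36311356] [0.19511373 0.19527246 0.20058925 0.19899372]
crate scene [[0.638, -0.437], [0.432, -0.461], [0.422, -0.257], [0.613, -0.241]] [ 0.52643997 -0.34883009]
bottle [[ 0.56268716 -0.30240413]] [[ 0.57300333 -0.29474308]]
roll [[0.35162718 0.24330788]] candle [[ 0.70675161 -0.21418463]] bowl [[ 0.50408224 -0.1025666 ]]
```

Request:
arm_command(
  deltas=[-0.4,0,0.0,0.0,0.0,0.155,91.8],
)

```text
clock: 0.2
position: [0.1685, 0.5946, 0.2747]
ee_rot: [0.426, 3.092, -0.198]
force: [0.5, -0.3, -0.9]
width: 1.004
gripper_force: 0.0
```

Request:
arm_command(
  deltas=[0,0,0,0,0,0,91.8],
)

```text
clock: 0.3
position: [0.168, 0.6034, 0.2844]
ee_rot: [0.422, 3.093, -0.177]
force: [-0.9, 2.8, -0.6]
width: 1.002
gripper_force: 0.0
```

```bash
cat >> h.py <<'E'
from scipy.spatial.transform import Rotation as Ro
def togo(p,heading_deg):
    """shift and turn (fractions) from now to a downward tool at p, closing line at heading"""
    s=sensors.observe(); R=Ro.from_rotvec(s["ee_rot"])
    h=np.radians(heading_deg); y=np.array([np.cos(h),np.sin(h),0]); z=np.array([0,0,-1.])
    T=[Ro.from_matrix(np.c_[np.cross(k*y,z),k*y,z]) for k in(1,-1)]
    w=min(((t*R.inv()).as_rotvec() for t in T),key=np.linalg.norm)/(np.pi/2)
    print("clock",s["clock"],"pos",s["position"].round(4),"turn",w.round(4),"shift",(np.array(p)-s["position"]).round(4),"j",np.round(s["joints"],2))
E
python3 -c "
from h import *
togo((.49,.18,.40),2.4)"
```

```text
clock 0.3 pos [0.168  0.6034 0.2844] turn [ 0.0624 -0.0461 -0.7999] shift [ 0.322  -0.4234  0.1156] j [-1.42  0.48  0.04  1.41  0.    1.36 -0.08]
```

Request:
arm_command(
  deltas=[0.062,-0.046,-0.8,0.322,-0.423,0.116,91.8,0.062,-0.046,-0.8,0.322,-0.423,0.116,91.8,0.062,-0.046,-0.8,0.322,-0.423,0.116,91.8,0.062,-0.046,-0.8,0.322,-0.423,0.116,91.8,0.062,-0.046,-0.8,0.322,-0.423,0.116,91.8,0.062,-0.046,-0.8,0.322,-0.423,0.116,91.8,0.062,-0.046,-0.8,0.322,-0.423,0.116,91.8,0.062,-0.046,-0.8,0.322,-0.423,0.116,91.8,0.062,-0.046,-0.8,0.322,-0.423,0.116,91.8,0.062,-0.046,-0.8,0.322,-0.423,0.116,91.8,0.062,-0.046,-0.8,0.322,-0.423,0.116,91.8,0.062,-0.046,-0.8,0.322,-0.423,0.116,91.8,0.062,-0.046,-0.8,0.322,-0.423,0.116,91.8,0.062,-0.046,-0.8,0.322,-0.423,0.116,91.8],
)

```text
clock: 1.7
position: [0.49, 0.181, 0.3974]
ee_rot: [2.173, 2.267, 0.003]
force: [-0.7, -0.1, -0.4]
width: 0.998
gripper_force: 0.0
```

```bash
python3 -c "
from h import *
togo((.49,.18,.40),2.4)
c=optics.calibration('wrist'); im=optics.get_image('wrist'); cv2.imwrite('pics/w1.png',im)
import pickle; pickle.dump(c,open('w1.pkl','wb')); print(c)
P=[[.4875,.117,.22],[.497,.244,.22],[.51,.0525,.13]]
print(proj('wrist',P,c).round(1).tolist())"
```

```text
clock 1.7 pos [0.49   0.181  0.3974] turn [-0.0004  0.0012 -0.0003] shift [-0.     -0.001   0.0026] j [-0.88  0.17  0.52  1.6  -0.09  1.39 -0.31]
{'camera_matrix': array([[346.02438752,   0.        , 258.1929695 ],
       [  0.        , 346.02438752, 191.07594753],
       [  0.        ,   0.        ,   1.        ]]), 'D': array([-0.03394826,  0.        ,  0.        ,  0.        ,  0.        ]), 'rvec': array([-2.84924108, -0.06017426, -0.01067293]), 'tvec': array([-0.49844751,  0.0729181 ,  0.58037636])}
[[252.0, 235.4], [268.0, 104.0], [268.6, 253.3]]
```

View pics/w1.png

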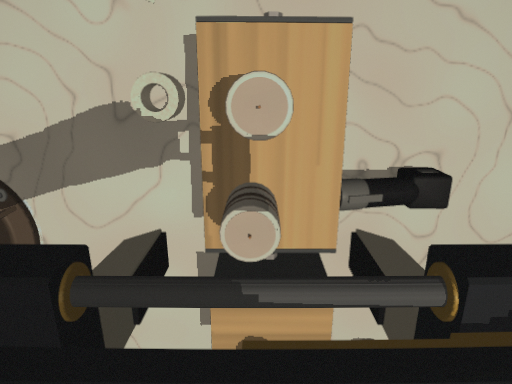

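Wrist view: the jar tops are at (259,105) and (250,234). The board spans (196..352, 18..252), with the loose bracket at v≈251 and the bolt just visible at (270,256). The roll is at (156,97).

```bash
python3 - <<'E'
from h import *; import pickle
c=pickle.load(open('w1.pkl','rb')); im=cv2.imread('pics/w1.png')
print("jars", onplane('wrist',[(250.5,234),(259.5,105)],.22,c).round(4).tolist())
hsv=cv2.cvtColor(im,cv2.COLOR_BGR2HSV)
m=cv2.inRange(hsv,(8,100,70),(25,255,255));m[252:]=0
k,l=cv2.connectedComponents(m); ct=max(cv2.findContours(np.uint8(l==l[40,300]),0,2)[0],key=cv2.contourArea)
P=onplane('wrist',ct.reshape(-1,2),.13,c); r=cv2.minAreaRect(np.float32(P)); print(r,cv2.boxPoints(r).round(4).tolist())
# bracket top edges
print(onplane('wrist',[(196,17.5),(352,18.5),(205,251.5),(336,252)],.13,c).round(4).tolist())
# bolt far end & near
print("bolt",onplane('wrist',[(271,256)],.1,c))
E
```

```text
jars [[0.486, 0.1184], [0.4895, 0.2428]]
((0.5069257020950317, 0.1932351291179657), (0.16942454874515533, 0.26652589440345764), 2.3677496910095215) [[0.41679999232292175, 0.3228999972343445], [0.4277999997138977, 0.05660000070929527], [0.597100019454956, 0.06360000371932983], [0.5860999822616577, 0.32989999651908875]]
[[0.4181, 0.3274], [0.5855, 0.3338], [0.4277, 0.0516], [0.5972, 0.0579]]
bolt [[0.51523202 0.03332275]]
```

Request:
arm_command(
  deltas=[0,0,0,-0.004,-0.062,-0.08,91.8,0,0,0,-0.004,-0.062,-0.1,91.8,0,0,0,-0.004,-0.062,-0.14,91.8,0,0,0,-0.004,-0.062,-0.17,91.8,0,0,0,-0.004,-0.062,-0.19,91.8,0,0,0,-0.004,-0.062,-0.196,91.8,0,0,0,-0.004,-0.062,-0.196,91.8],
  force=30,
)

```text
clock: 2.45
position: [0.4861, 0.1186, 0.2014]
ee_rot: [2.173, 2.267, 0.001]
force: [-0.2, 0.5, 0.1]
width: 0.998
gripper_force: 0.0
```

```bash
python3 -c "
from h import *
togo((.486,.1184,.202),2.4)"
```

```text
clock 2.45 pos [0.4861 0.1186 0.2014] turn [ 0.      0.0008 -0.0003] shift [-0.0001 -0.0002  0.0006] j [-0.76  0.29  0.52  1.96 -0.18  0.93 -0.1 ]
```

Close and lift.

Request:
arm_command(
  deltas=[0,0,0,0,0,0,55,0,0,0,0,0,0,55,0,0,0,0,0,0,55,0,0,0,0,0,0,55,0,0,0,0,0,0,55,0,0,0,0,0,0,55,0,0,0,0,0,0,55,0,0,0,0,0,0,55,0,0,0,0,0,0.02,55,0,0,0,0,0,0.05,55,0,0,0,0,0,0.09,55,0,0,0,0,0,0.12,55,0,0,0,0,0,0.15,55,0,0,0,0,0,0.15,55],
  force=30,
)

```text
clock: 3.85
position: [0.4883, 0.1178, 0.3552]
ee_rot: [2.174, 2.263, 0.012]
force: [0.7, 0.3, -4.9]
width: 0.663
gripper_force: 30.0
```

Request:
arm_command(
  deltas=[0,0,0.029,0.012,-0.588,0.045,55,0,0,0.029,0.012,-0.588,0.045,55,0,0,0.029,0.012,-0.588,0.045,55,0,0,0.029,0.012,-0.588,0.045,55,0,0,0.029,0.012,-0.588,0.045,55,0,0,0.029,0.012,-0.588,0.045,55,0,0,0.029,0.012,-0.588,0.045,55,0,0,0.029,0.012,-0.588,0.045,55,0,0,0.029,0.012,-0.588,0.045,55,0,0,0.029,0.012,-0.588,0.045,55,0,0,0.029,0.012,-0.588,0.045,55,0,0,0.029,0.012,-0.588,0.045,55,0,0,0.029,0.012,-0.588,0.045,55,0,0,0.029,0.012,-0.588,0.045,55,0,0,0.029,0.012,-0.588,0.045,55,0,0,0.029,0.012,-0.588,0.045,55],
)

```text
clock: 5.45
position: [0.4995, -0.4687, 0.3964]
ee_rot: [2.121, 2.317, 0.005]
force: [-0.5, -0.0, -3.2]
width: 0.662
gripper_force: 30.0
```

```bash
python3 -c "
from h import *
togo((.5,-.47,.40),5)
c=optics.calibration('wrist'); im=optics.get_image('wrist'); cv2.imwrite('pics/w2.png',im)
import pickle; pickle.dump(c,open('w2.pkl','wb'))"
```

```text
clock 5.45 pos [ 0.4995 -0.4687  0.3964] turn [-0.0011  0.0017 -0.0007] shift [ 0.0005 -0.0013  0.0036] j [ 0.25  0.55  0.8   1.19 -0.38  1.55  1.06]
```

View pics/w2.png

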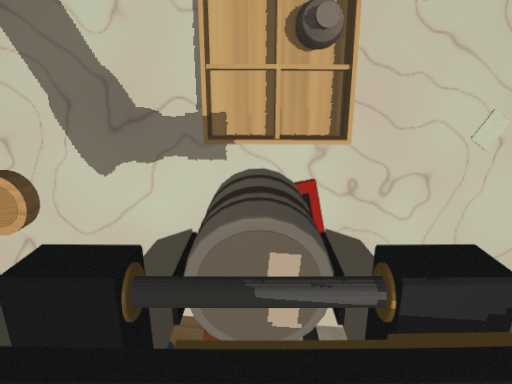

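Wrist view: the crate's divider crossing is at (278,67), the horizontal divider runs from (206,66) to (350,67), and the near wall rim from (204,141) to (353,143). The bottle is at (320,20), so the near cells are empty.

```bash
python3 - <<'E'
from h import *; import pickle
c=pickle.load(open('w2.pkl','rb')); im=cv2.imread('pics/w2.png')
big=cv2.resize(im[0:160,180:380],None,fx=3.9,fy=3.7,interpolation=cv2.INTER_CUBIC); cv2.imwrite('pics/w2c.png',big[:592])
P=onplane('wrist',[(278,67),(206,66),(350,67),(204,141),(353,143)],.055,c);print(P.round(4).tolist())
E
```

```text
[[0.5176, -0.3637], [0.4234, -0.3707], [0.612, -0.355], [0.4254, -0.4696], [0.6322, -0.454]]
```

View pics/w2c.png

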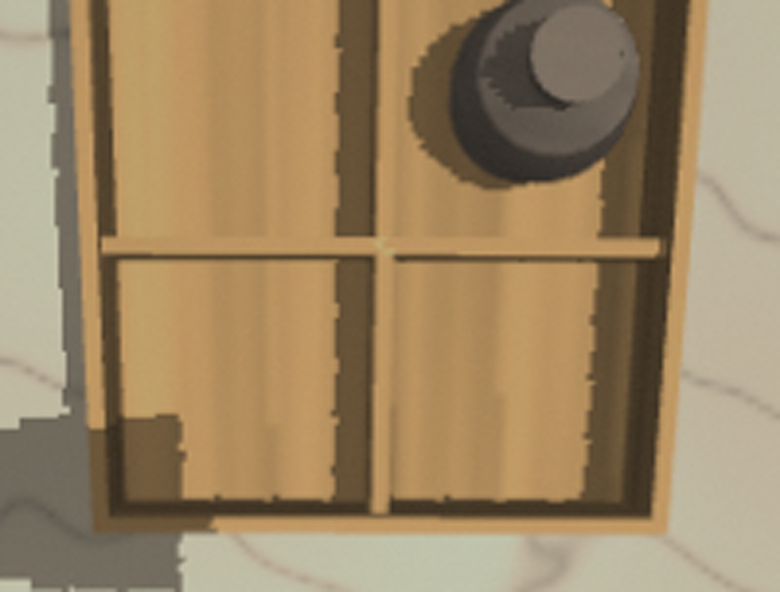

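Request:
arm_command(
  deltas=[0,0,0,0.0735,0.06,-0.04,55,0,0,0,0.0735,0.06,-0.08,55,0,0,0,0.0735,0.06,-0.12,55,0,0,0,0.0735,0.06,-0.16,55,0,0,0,0.0735,0.06,-0.2,55,0,0,0,0.0735,0.06,-0.236,55,0,0,0,0.0735,0.06,-0.236,55,0,0,0,0.0735,0.06,-0.236,55],
)

```text
clock: 6.3
position: [0.5727, -0.4097, 0.1618]
ee_rot: [2.121, 2.315, 0.003]
force: [0.3, -0.6, -3.4]
width: 0.664
gripper_force: 30.0
```

```bash
python3 -c "
from h import *
togo((.573,-.4086,.078),4.8)"
```

```text
clock 6.3 pos [ 0.5727 -0.4097  0.1618] turn [-0.0003  0.0016 -0.0022] shift [ 0.0003  0.0011 -0.0838] j [ 0.14  0.71  0.71  1.49 -0.5   1.12  1.03]
```

Request:
arm_command(
  deltas=[0,0,0,0,0.001,-0.03,55,0,0,0,0,0.001,-0.05,55,0,0,0,0,0.001,-0.065,55,0,0,0,0,0.001,-0.073,55,0,0,0,0,0.001,-0.078,55,0,0,0,0,0.001,-0.081,55,0,0,0,0,0.001,-0.083,55,0,0,0,0,0.001,-0.083,55,0,0,0,0,0.001,-0.083,55],
)

```text
clock: 7.2
position: [0.5725, -0.4098, 0.0786]
ee_rot: [2.122, 2.313, 0.003]
force: [-0.6, 0.2, -1.0]
width: 0.664
gripper_force: 30.0
```

Request:
arm_command(
  deltas=[0,0,0,0,0,-0.001,55,0,0,0,0,0,-0.001,55,0,0,0,0,0,-0.001,78,0,0,0,0,0,-0.001,78,0,0,0,0,0,-0.001,78,0,0,0,0,0,-0.001,78],
)

```text
clock: 7.8
position: [0.5722, -0.4092, 0.0767]
ee_rot: [2.123, 2.314, 0.003]
force: [-0.0, -0.0, 0.1]
width: 0.848
gripper_force: 0.0
```

Request:
arm_command(
  deltas=[0,0,0,0,0,0.04,78,0,0,0,0,0,0.09,78,0,0,0,0,0,0.14,78,0,0,0,0,0,0.19,91.8,0,0,0,0,0,0.24,91.8,0,0,-0.027,-0.083,0.652,0.25,91.8,0,0,-0.027,-0.083,0.652,0.25,91.8,0,0,-0.027,-0.083,0.652,0.25,91.8,0,0,-0.027,-0.083,0.652,0.25,91.8,0,0,-0.027,-0.083,0.652,0.25,91.8,0,0,-0.027,-0.083,0.652,0.25,91.8,0,0,-0.027,-0.083,0.652,0.25,91.8,0,0,-0.027,-0.083,0.652,0.25,91.8,0,0,-0.027,-0.083,0.652,0.25,91.8,0,0,-0.027,-0.083,0.652,0.25,91.8,0,0,-0.027,-0.083,0.652,0.25,91.8,0,0,-0.027,-0.083,0.652,0.25,91.8,0,0,-0.027,-0.083,0.652,0.25,91.8,0,0,-0.027,-0.083,0.652,0.25,91.8,0,0,-0.027,-0.083,0.652,0.25,91.8],
)

```text
clock: 9.8
position: [0.4885, 0.2447, 0.3264]
ee_rot: [2.167, 2.273, 0.002]
force: [-0.2, -0.8, -0.5]
width: 0.999
gripper_force: 0.0
```

```bash
python3 -c "
from h import *
togo((.4895,.2428,.202),2.4)"
```

```text
clock 9.8 pos [0.4885 0.2447 0.3264] turn [ 0.0001  0.0013 -0.0037] shift [ 0.001  -0.0019 -0.1244] j [-1.11  0.28  0.72  1.68 -0.19  1.25 -0.3 ]
```

Request:
arm_command(
  deltas=[0,0,-0.004,0.0,0,-0.04,91.8,0,0,-0.004,0.0,0,-0.08,91.8,0,0,-0.004,0.0,0,-0.11,91.8,0,0,-0.004,0,0,-0.125,91.8,0,0,-0.004,0,0,-0.125,91.8,0,0,-0.004,0,0,-0.125,91.8],
)

```text
clock: 10.4
position: [0.4899, 0.2412, 0.2025]
ee_rot: [2.181, 2.259, 0.004]
force: [0.1, 0.5, 0.2]
width: 0.999
gripper_force: 0.0
```

Request:
arm_command(
  deltas=[0,0,0,0,0,0,55,0,0,0,0,0,0,55,0,0,0,0,0,0,55,0,0,0,0,0,0,55,0,0,0,0,0,0,55,0,0,0,0,0,0,55,0,0,0,0,0,0,55,0,0,0,0,0,0,55,0,0,0,0,0,0.02,55,0,0,0,0,0,0.05,55,0,0,0,0,0,0.09,55,0,0,0,0,0,0.12,55,0,0,0,0,0,0.15,55,0,0,0,0,0,0.15,55],
  force=30,
)

```text
clock: 11.8
position: [0.4908, 0.243, 0.3551]
ee_rot: [2.178, 2.26, 0.012]
force: [0.6, 0.8, -3.3]
width: 0.665
gripper_force: 30.0
```

```bash
python3 -c "
from h import *
togo((.472,-.417,.33),4.8)"
```

```text
clock 11.8 pos [0.4908 0.243  0.3551] turn [-0.0023  0.0045  0.0296] shift [-0.0188 -0.66   -0.0251] j [-1.12  0.26  0.74  1.64 -0.18  1.31 -0.32]
```

Request:
arm_command(
  deltas=[0,0,0.029,-0.018,-0.66,-0.02,55,0,0,0.029,-0.018,-0.66,-0.02,55,0,0,0.029,-0.018,-0.66,-0.02,55,0,0,0.029,-0.018,-0.66,-0.02,55,0,0,0.029,-0.018,-0.66,-0.02,55,0,0,0.029,-0.018,-0.66,-0.02,55,0,0,0.029,-0.018,-0.66,-0.02,55,0,0,0.029,-0.018,-0.66,-0.02,55,0,0,0.029,-0.018,-0.66,-0.02,55,0,0,0.029,-0.018,-0.66,-0.02,55,0,0,0.029,-0.018,-0.66,-0.02,55,0,0,0.029,-0.018,-0.66,-0.02,55,0,0,0.029,-0.018,-0.66,-0.02,55,0,0,0.029,-0.018,-0.66,-0.02,55,0,0,0.029,-0.018,-0.66,-0.02,55,0,0,0.029,-0.018,-0.66,-0.08,55,0,0,0.029,-0.018,-0.66,-0.13,55,0,0,0.029,-0.018,-0.66,-0.17,55,0,0,0.029,-0.018,-0.66,-0.17,55,0,0,0.029,-0.018,-0.66,-0.17,55],
)

```text
clock: 13.8
position: [0.4715, -0.4161, 0.1821]
ee_rot: [-2.126, -2.313, -0.003]
force: [-0.1, -1.0, -2.1]
width: 0.665
gripper_force: 30.0
```

```bash
python3 -c "
from h import *
togo((.472,-.417,.078),4.8)"
```

```text
clock 13.8 pos [ 0.4715 -0.4161  0.1821] turn [-0.001   0.0007 -0.0003] shift [ 0.0005 -0.0009 -0.1041] j [ 0.11  0.61  0.84  1.69 -0.51  1.08  1.19]
```

Request:
arm_command(
  deltas=[0,0,0,0,0,-0.03,55,0,0,0,0,0,-0.06,55,0,0,0,0,0,-0.08,55,0,0,0,0,0,-0.091,55,0,0,0,0,0,-0.097,55,0,0,0,0,0,-0.1,55,0,0,0,0,0,-0.103,55,0,0,0,0,0,-0.103,55,0,0,0,0,0,-0.103,55],
)

```text
clock: 14.7
position: [0.4714, -0.4175, 0.0794]
ee_rot: [2.126, 2.31, 0.003]
force: [-0.7, 0.1, -2.9]
width: 0.666
gripper_force: 30.0
```

Request:
arm_command(
  deltas=[0,0,0,0,0,-0.001,55,0,0,0,0,0,-0.002,55,0,0,0,0,0,-0.002,55,0,0,0,0,0,-0.002,74,0,0,0,0,0,-0.002,74,0,0,0,0,0,-0.002,74,0,0,0,0,0,-0.002,74],
)

```text
clock: 15.4
position: [0.4713, -0.4173, 0.0768]
ee_rot: [2.126, 2.311, 0.003]
force: [-0.4, 1.0, -0.4]
width: 0.806
gripper_force: 0.0
```

Request:
arm_command(
  deltas=[0,0,0,0,0,0.02,74,0,0,0,0,0,0.05,74,0,0,0,0,0,0.1,74,0,0,0,0,0,0.15,74,0,0,0,0,0,0.2,74,0,0,0,0,0,0.2,74],
)

```text
clock: 16.0
position: [0.4724, -0.4203, 0.2839]
ee_rot: [2.12, 2.302, 0.004]
force: [0.1, -0.4, 0.1]
width: 0.806
gripper_force: 0.0
```

```bash
python3 -c "
from h import *
togo((.5137,.0314,.25),2.4)
im=optics.get_image('side'); cv2.imwrite('pics/s2.png',cv2.resize(im[150:384,200:480],None,fx=2.5,fy=2.5))"
```

```text
clock 16.0 pos [ 0.4724 -0.4203  0.2839] turn [ 0.0042  0.0065 -0.0258] shift [ 0.0413  0.4517 -0.0339] j [ 0.07  0.52  0.9   1.56 -0.43  1.26  1.12]
```

View pics/s2.png

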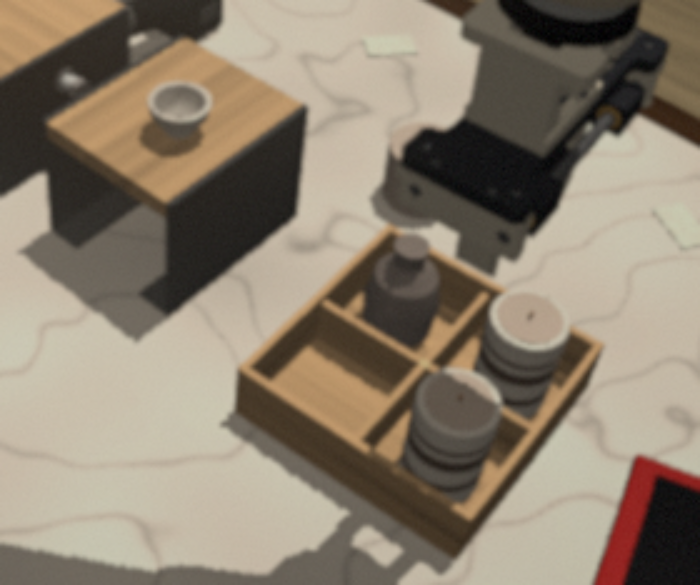

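Both jars stand upright in the two near cells, with the bottle undisturbed. Next, the bolt.

Request:
arm_command(
  deltas=[0,0,-0.027,0.042,0.4495,-0.02,60,0,0,-0.027,0.042,0.4495,-0.02,60,0,0,-0.027,0.042,0.4495,-0.02,60,0,0,-0.027,0.042,0.4495,-0.02,60,0,0,-0.027,0.042,0.4495,-0.02,60,0,0,-0.027,0.042,0.4495,-0.02,60,0,0,-0.027,0.042,0.4495,-0.02,60,0,0,-0.027,0.042,0.4495,-0.02,60,0,0,-0.027,0.042,0.4495,-0.02,60,0,0,-0.027,0.042,0.4495,-0.02,60,0,0,-0.027,0.042,0.4495,-0.02,60,0,0,-0.027,0.042,0.4495,-0.02,60,0,0,-0.027,0.042,0.4495,-0.02,60],
)

```text
clock: 17.35
position: [0.5129, 0.0305, 0.2567]
ee_rot: [2.178, 2.262, 0.003]
force: [-0.1, 0.4, 0.2]
width: 0.652
gripper_force: 0.0
```

```bash
python3 -c "
from h import *
togo((.5136,.0319,.18),2.4)
c=optics.calibration('wrist'); im=optics.get_image('wrist'); cv2.imwrite('pics/w3.png',im)
P=[[.5127,.0533,.13],[.5135,.0334,.092]]
print(proj('wrist',P,c).round(1).tolist())"
```

```text
clock 17.35 pos [0.5129 0.0305 0.2567] turn [-0.0001  0.0014  0.0026] shift [ 0.0007  0.0014 -0.0767] j [-0.91  0.33  0.98  1.88 -0.31  1.09  0.23]
[[257.9, 159.6], [257.9, 172.8]]
```

View pics/w3.png

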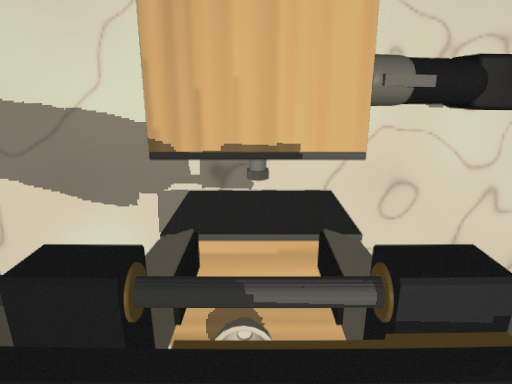

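Wrist view: the bolt head is at (258,173) and the bracket edge at v≈158, both where I predicted. Descending.

Request:
arm_command(
  deltas=[0,0,0.002,0.001,0.001,-0.04,60,0,0,0.002,0.001,0.001,-0.07,60,0,0,0.002,0.001,0.001,-0.09,60,0,0,0.002,0.001,0.001,-0.1,60,0,0,0.002,0.001,0.001,-0.1,60],
)

```text
clock: 17.9
position: [0.5136, 0.0323, 0.1561]
ee_rot: [2.174, 2.267, 0.001]
force: [0.1, 0.0, 1.2]
width: 0.65
gripper_force: 0.0
```

```bash
python3 -c "
from h import *
togo((.5136,.0319,.097),2.4)"
```

```text
clock 17.9 pos [0.5136 0.0323 0.1561] turn [ 0.0001  0.0005 -0.0001] shift [-0.     -0.0004 -0.0591] j [-0.8   0.46  0.87  2.   -0.45  0.89  0.36]
```

Request:
arm_command(
  deltas=[0,0,0,0,0,-0.015,60,0,0,0,0,0,-0.03,60,0,0,0,0,0,-0.042,60,0,0,0,0,0,-0.052,60,0,0,0,0,0,-0.059,60,0,0,0,0,0,-0.059,60,0,0,0,0,0,-0.059,60],
)

```text
clock: 18.6
position: [0.5144, 0.0331, 0.0981]
ee_rot: [2.171, 2.268, 0.003]
force: [0.1, -0.2, -0.1]
width: 0.653
gripper_force: 0.0
```

Request:
arm_command(
  deltas=[0,0,0,0,0,0,10,0,0,0,0,0,0,10,0,0,0,0,0,0,10,0,0,0,0,0,0,10,0,0,0,0,0,0,10,0,0,0,0,0,0,10,0,0,0,0,0,0,10,0,0,0,0,0,0,10,0,0,0,0,0,0,10,0,0,0,0,0,0,10,0,0,0,0,0,0,10,0,0,0,0,0,0,10],
  force=40,
)

```text
clock: 19.8
position: [0.5126, 0.0332, 0.0974]
ee_rot: [-2.172, -2.269, -0.0]
force: [-5.3, -0.6, 1.0]
width: 0.203
gripper_force: 40.0
```

Gripped at about 19 mm, on the flats. Holding.

Request:
arm_command(
  deltas=[0,0,0,0,0,0,10,0,0,0,0,0,0,10,0,0,0,0,0,0,10,0,0,0,0,0,0,10,0,0,0,0,0,0,10,0,0,0,0,0,0,10,0,0,0,0,0,0,10,0,0,0,0,0,0,10,0,0,0,0,0,0,10,0,0,0,0,0,0,10,0,0,0,0,0,0,10,0,0,0,0,0,0,10,0,0,0,0,0,0,10,0,0,0,0,0,0,10,0,0,0,0,0,0,10,0,0,0,0,0,0,10,0,0,0,0,0,0,10,0,0,0,0,0,0,10,0,0,0,0,0,0,10,0,0,0,0,0,0,10],
)

```text
clock: 21.8
position: [0.5126, 0.0332, 0.0974]
ee_rot: [-2.172, -2.269, -0.0]
force: [-5.8, 0.2, 2.2]
width: 0.205
gripper_force: 40.0
```

Request:
arm_command(
  deltas=[0,0,0,0,0,0,10,0,0,0,0,0,0,10,0,0,0,0,0,0,10,0,0,0,0,0,0,10,0,0,0,0,0,0,10,0,0,0,0,0,0,10,0,0,0,0,0,0,10,0,0,0,0,0,0,10,0,0,0,0,0,0,10,0,0,0,0,0,0,10,0,0,0,0,0,0,10,0,0,0,0,0,0,10,0,0,0,0,0,0,10,0,0,0,0,0,0,10,0,0,0,0,0,0,10,0,0,0,0,0,0,10,0,0,0,0,0,0,10,0,0,0,0,0,0,10,0,0,0,0,0,0,10,0,0,0,0,0,0,10],
)

```text
clock: 23.8
position: [0.5126, 0.0332, 0.0974]
ee_rot: [-2.172, -2.269, -0.0]
force: [-6.3, -0.1, 1.3]
width: 0.204
gripper_force: 40.0
```

Request:
arm_command(
  deltas=[0,0,0,0,0,0,10,0,0,0,0,0,0,10,0,0,0,0,0,0,10,0,0,0,0,0,0,10,0,0,0,0,0,0,10,0,0,0,0,0,0,10,0,0,0,0,0,0,10,0,0,0,0,0,0,10,0,0,0,0,0,0,10,0,0,0,0,0,0,10,0,0,0,0,0,0,10,0,0,0,0,0,0,10,0,0,0,0,0,0,10,0,0,0,0,0,0,10,0,0,0,0,0,0,10,0,0,0,0,0,0,10,0,0,0,0,0,0,10,0,0,0,0,0,0,10,0,0,0,0,0,0,10,0,0,0,0,0,0,10],
)

```text
clock: 25.8
position: [0.5126, 0.0332, 0.0974]
ee_rot: [-2.172, -2.269, -0.0]
force: [-5.3, -0.4, 1.0]
width: 0.208
gripper_force: 40.0
```

Request:
arm_command(
  deltas=[0,0,0,0,0,0,10,0,0,0,0,0,0,10,0,0,0,0,0,0,10,0,0,0,0,0,0,10,0,0,0,0,0,0,10,0,0,0,0,0,0,10,0,0,0,0,0,0,10,0,0,0,0,0,0,10,0,0,0,0,0,0,10,0,0,0,0,0,0,10,0,0,0,0,0,0,10,0,0,0,0,0,0,10,0,0,0,0,0,0,10,0,0,0,0,0,0,10,0,0,0,0,0,0,10,0,0,0,0,0,0,10,0,0,0,0,0,0,10,0,0,0,0,0,0,10,0,0,0,0,0,0,10,0,0,0,0,0,0,10],
)

```text
clock: 27.8
position: [0.5126, 0.0332, 0.0974]
ee_rot: [-2.172, -2.269, -0.0]
force: [-5.7, -0.8, 0.8]
width: 0.205
gripper_force: 40.0
```

```bash
python3 -c "
from h import *
s=sensors.observe(); print(s['clock'],s['position'],s['force'],s['ft_torque'],s['width'],s['gripper_force'])"
```

```text
27.8 [0.51263861 0.03318349 0.09735642] [-5.72723954 -0.79601373  0.75239696] [-0.18471751  1.01545184 -0.03939244] 0.20547154299461556 39.999808967113495
```

The head has been held for 8 s, steady at 19 mm with 40 N, which is longer than the six seconds needed. Handing in.

```bash
python3 -c "
from cell import arm
print(arm.sign_off())"
```

```text
the job is handed in; nothing more can be done
None
```

The job is handed in at about 28 s: both jars stand in separate crate cells, and the bolt head was held at 40 N for over 8 s and is still gripped; `nut_run` cannot be read here, so nut tightness rests on that hold time.

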